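# Tap a pulley onto its spindle taper

## Robot

A 6-joint arm with a two-finger parallel gripper is mounted at the origin on a cart in front of the work surface, level with it; the furniture and walls round the work are solid. World frame = base frame: x ahead of the robot, y to its left, z up, the work surface at z = 0. Lengths are in mm, angles in rad, forces in N, time in s.
With the tool pointing down it reaches from about 275 to 775 mm from the base axis. Payload 14.6 kg.
Tool frame: the origin (TCP) lies at the very end of the fingers, on their centre line; the grasp point (between the pads) lies 19 mm behind it; z points along the fingers, y is the line along which they close (so a half turn about z gives the same grasp; the last joint's range is limited). The gripper opens to 85 mm and grips with 20 to 120 N. Pads are 22 mm wide; open, the fingers measure 114 mm over their backs; the gripper's body (76 mm by 85 mm) begins 54 mm behind the grasp point. The pads swing forward as they close: fully open they stand 13 mm farther back than shut.
Start: joints at [1.151, 0.263, -0.048, 1.259, 0, 1.415], TCP at [137.405, 506.703, 231.278] pointing down, gripper open.
Joint ranges: [-2.65, 2.65], [-0.89, 1.7], [-1.18, 1.37], [-2.13, 2.11], [-1.35, 1.29], [-3.14, 3.14]. Speed limits (rad/s): [1.89, 1.89, 2.57, 2.79, 3.14, 3.14].

## Interface

Orientations are given as a unit quaternion [w, x, y, z].
In Python, from rig import read_state, read_camera, camera_model, job_done gives the robot as it stands.
- The arm moves only by the tool drive_tool, never from a script. Its argument "series" is one flat list of numbers, 7 for each row, row after row: the turn, a rotation vector about the world's x, y, z scaled (see below), then the shift along the world's x, y, z scaled (see below), then the closure, from -1 (fully open) to 1 (shut), so that 0 is half open. A call has 1 to 10 rows; each row shifts and turns the commanded pose from where the row before left it; what a row does not reach is not made up. The controller multiplies each number of a shift by 0.4 m and each number of a turn by 45 degrees. A row lasts 1/10 s, in which the tool goes at most 50 mm and 8.59 degrees, less where a joint would pass 70% of its speed; a pose out of reach is approached as far as the arm can. A call with a number of a shift or a turn outside -1 to 1 is refused whole. A call with a gripper value outside its range is refused whole. The fingers move at their own pace and stop on an object; the grip force is fixed at half the most. Time passes only in rows, so rows that do not move let the fingers close. It gives the time, the measured TCP pose, the force, the opening and the grip force at its end, in the units of the state.
- read_state(): the state, without advancing time (a new reading comes with each control period).
- read_camera(name): name is "scene" or "top" or "wrist"; returns (picture, depth): 384x512x3 uint8, red, green, blue; 384x512 float32, mm along the optical axis (not along the pixel's ray), 0 where there is no reading.
- camera_model(name): a dict with "fx", "fy", "cx", "cy" (pixels), "R" (3x3) and "t" (3): a world point X has camera coordinates R X + t; the wrist camera has in their place "hand_eye" (4x4, takes a point from camera to tool coordinates, whose origin is the TCP and whose axes are the flange's). Camera axes: x right, y down, z forward; pixel columns grow to the right and rows downward; lengths in mm; the calibration is good to about 2 mm. A picture is of the moment at which its call begins: read the wrist's pose just before it. camera_model takes no time and is no camera call.
- job_done(): hands the job in; it is judged then, once.
The state is a dict: "time": time; "joint_positions": joint angles; "dq": joint speeds; "tau": joint torques, N m; "position": TCP position; "orientation": TCP orientation; "ft_force": force on the tool from outside, world axes, zero at the start; "moment": the same for the moment, N m; "finger_gap": finger opening in mm; "grip_force": force on a finger pad.
Only numpy, scipy, OpenCV 4.12 (cv2) and the standard library are available. Lean on these libraries where they do the work, as an engineer would, in place of code of your own. Each camera call takes 0.05 s, during which the arm holds its last target. There are 200 camera calls.

## Task

Fit the loose drive pulley to its tapered spindle: lift the spindle out of its bearing housing, stand it taper-down in the pulley on the bench block, and drive it tight with a few light taps of the brass drift - firm enough that the pulley hangs on by friction alone, but never a hard blow, and never strike the spindle while it stands in the bearing. Then stand the drift back on the table and, holding only the spindle, put it back down fully into the bearing housing with the pulley on it, hanging clear of the housing. Leave the other things on the table where they are.

Things in the scene. Friction and masses are not known exactly. Their poses are not given: they have to be found in the camera images.
- spindle_head (a point): Centre of the round grip head of the steel drive spindle, which starts upright in the bearing housing. The head is 25 mm in diameter and 31 mm tall; its flat top is 15 mm above this point. z is the spindle's axis, up; the spindle is round, so its yaw is of no matter. Mass 0.1 to 0.3 kg.
- spindle_tip (a point): Centre of the lower end of the spindle, 95 mm below spindle_head along the axis (110 mm below the top). The lowest 28 mm are a plain journal 14 mm in diameter with a chamfered end.
- spindle: The same spindle, origin at its lower end, z up its axis. From 28 mm to 76 mm above the lower end it is a taper, 16 mm thick below and 23.5 mm above, that matches the pulley's bore. The head begins just above the taper.
- pulley: V-belt pulley of bare cast metal, loose on the bench block: rim 64 mm in diameter, 20 mm tall, above it a hub 40 mm in diameter up to 32 mm. Origin: centre of its underside; z up. Mass 0.58 to 0.75 kg. Its through bore is tapered: 22 mm wide at the top, 17 mm at the underside. The plain smaller pulley at the back of the table is not part of the job.
- bore_mouth (a point): Centre of the upper mouth of the pulley's bore, 32 mm above pulley. Just dropped in, the spindle's lower end hangs 35 to 38 mm below the pulley's underside, 9 to 12 mm of gap stay under its head, and it lets go when lifted. A few slow taps (15 mm/s) stopped at 10 to 15 N on the wrist make it grip for good; how far it then sinks differs, a gap stays. Blows that peak above 45 N spoil the hub.
- bench_block: Fixed round dark steel riser, 80 mm in diameter, 50 mm tall, with a clear 32 mm hole down its middle; the pulley lies on it over the hole. Origin: centre of its underside, on the table; z up.
- housing: Fixed grey flange bearing housing: an oval foot 114 x 38 mm (long along its x axis, a bolt in each end, up to 17 mm tall) with a barrel 47 mm in diameter. Origin: centre of its underside, on the table. Its bore, 16 mm in diameter, ends on a floor 6 mm above the table, on which the spindle's end stands when fully in.
- housing_mouth (a point): Centre of the upper mouth of the housing's bore, 32 mm above the table.
- drift_mid (a point): Middle of the brass drift, a plain round bar 26 mm in diameter and 105 mm tall that stands on end on the table: its lower face is 52.5 mm below this point. z is its axis. Mass 0.4 to 0.55 kg.
- drift: The same brass drift; origin: centre of its lower face.
- parts_dish: Bystander: the flat round parts dish; leave it alone. Origin: centre of its underside.
- meter: Bystander: the multimeter; leave it alone. Origin: centre of its underside.
- spare_bearing: Bystander: the spare ball bearing; leave it alone. Origin: centre of its underside.
- pliers: Bystander: the pliers; leave it alone. Origin: centre of its underside.
- driver: Bystander: the screwdriver; leave it alone. Origin: centre of its underside.

How it is judged:
By the outcome, as a careful person would: the job done as asked, in the order asked, and still so for the second after the job is handed in, with the robot touching nothing.
It also fails if it takes over 70 s, if anything falls off the work surface, if the arm or the gripper's body presses on something with over 40 N, if the wrist force passes 120 N, or if a joint passes its speed limit or range.

## Working session

There is one attempt and no reset: what is moved stays moved. The work goes in short steps, Python scripts to look and compute and a tool call to move; the robot and the scene stay as the last step left them, time stands still between calls to the robot, and variables do not carry over. Pictures are saved under pics/ and viewed, at most 10 in all, crops included, and the job is handed in when it is done.

Besides the shell and the picture viewer there is one more tool, called after "Call:" by a JSON object that holds its "op" and its "data". drive_tool: Moves the arm, as the interface text tells. Its arguments: {"type":"object","properties":{"series":{"type":"array"}},"required":["series"]}

```bash
mkdir -p pics; cat > h.py <<'E'
import numpy as np, cv2
from rig import read_state, read_camera, camera_model
def save(n,p,crop=None,s=1):
    if crop: x0,y0,x1,y1=crop; p=p[y0:y1,x0:x1]
    p=cv2.resize(p,None,fx=s,fy=s,interpolation=cv2.INTER_CUBIC)
    cv2.imwrite('pics/'+n+'.png',p[:,:,::-1])
def cloud(name,d):
    m=camera_model(name); v,u=np.mgrid[:384,:512]
    P=np.stack([(u-m['cx'])/m['fx']*d,(v-m['cy'])/m['fy']*d,d],-1)
    W=(P-np.array(m['t']))@np.array(m['R']); W[d==0]=np.nan
    return W
E
python3 - <<'E'
from h import *
print(read_state())
p,d=read_camera('top'); save('top',p,None,1.5); np.save('top.npy',d); W=cloud('top',d); np.save('topW.npy',W)
p,d=read_camera('scene'); save('scene',p,None,1.5); np.save('sceneW.npy',cloud('scene',d))
print(camera_model('top'))
E
```

```text
{'time': 0.0, 'joint_positions': array([ 1.15070693e+00,  2.63533711e-01, -4.89459555e-02,  1.25937886e+00,
       -2.49542532e-05,  1.41551032e+00]), 'dq': array([-0.00143783, -0.00173338,  0.00098741, -0.00028821,  0.00098502,
        0.00085902]), 'tau': array([ 4.65227495e-03, -6.37609577e+01,  3.84568226e+01,  1.36554884e-02,
        7.32362582e-05,  1.97344946e-06]), 'position': array([137.29582129, 506.44888132, 230.81618775]), 'orientation': array([-1.38727724e-04,  1.32015171e-01,  9.91247554e-01, -5.12813434e-04]), 'ft_force': array([ 0.18686947, -0.34971336,  0.14980384]), 'moment': array([ 0.02198772, -0.00993261,  0.02839233]), 'grip_force': 0.0, 'finger_gap': 85.55149628975921}
{'fx': 453.2112399353757, 'fy': 453.2112399353757, 'cx': 263.11031353393133, 'cy': 197.4759067046543, 'R': array([[ 0.004555  , -0.99978197,  0.02037801],
       [-0.99156568, -0.00715521, -0.12940755],
       [ 0.12952515, -0.01961669, -0.99138208]]), 't': array([  36.43898947,  539.10771462, 1303.60648991])}
```

View pics/top.png

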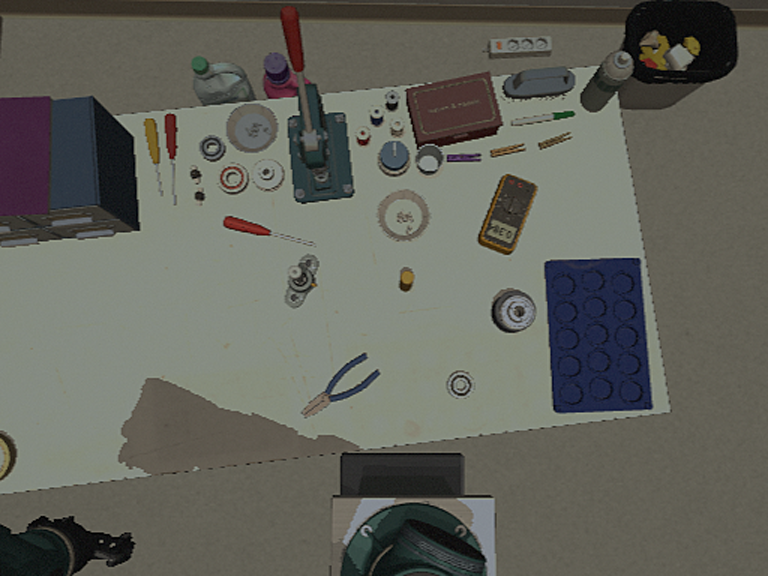

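View pics/scene.png

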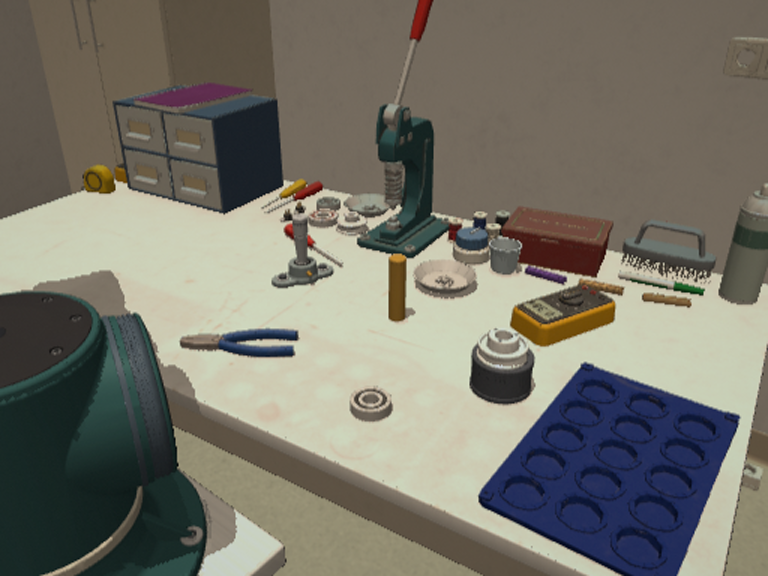

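The top view shows the spindle in its housing at (297,275), the drift at (406,278) and the pulley on its block at (516,311). The pliers are at (340,385), the dish at (403,215), the meter at (508,213), the screwdriver at (268,232) and the spare bearing at (460,384).

```bash
python3 - <<'E'
from h import *
T=np.load('topW.npy');S=np.load('sceneW.npy')
m=camera_model('top')
for n,(u,v) in dict(sp=(297,275),drift=(406,278),pul=(516,311)).items():
    w=T[int(v/1.5),int(u/1.5)]; print(n,w.round())
    for nm,W in(('top',T),('scene',S)):
        Q=W.reshape(-1,3); Q=Q[np.hypot(Q[:,0]-w[0],Q[:,1]-w[1])<70]
        for lo,hi in ((5,20),(20,40),(40,58),(58,73),(73,90),(90,110),(110,130)):
            q=Q[(Q[:,2]>lo)&(Q[:,2]<hi)]
            if len(q)>5: print(nm,lo,hi,len(q),q.mean(0).round(1),q.min(0).round(),q.max(0).round())
E
```

```text
sp [568. 222. 114.]
top 5 20 279 [570.2 224.8   9.8] [500. 163.   5.] [632. 290.  20.]
top 20 40 144 [567.9 221.9  30.2] [534. 198.  20.] [597. 248.  38.]
top 90 110 11 [565.6 220.2 100.4] [561. 215.  90.] [577. 230. 108.]
top 110 130 63 [573.2 226.3 115.1] [562. 214. 110.] [585. 240. 120.]
scene 5 20 280 [564.5 220.   11.4] [518. 194.   5.] [631. 261.  20.]
scene 20 40 185 [566.6 219.6  29.9] [549. 194.  20.] [596. 250.  39.]
scene 40 58 44 [570.  222.5  49.1] [564. 217.  40.] [581. 236.  57.]
scene 58 73 43 [569.3 222.3  65.6] [563. 217.  58.] [580. 239.  73.]
scene 73 90 54 [568.2 222.   81.6] [562. 215.  73.] [583. 233.  90.]
scene 90 110 74 [568.1 221.3  99.9] [559. 214.  90.] [580. 235. 110.]
scene 110 130 52 [571.  224.3 115.2] [561. 214. 110.] [585. 237. 118.]
drift [565.  22. 104.]
top 5 20 30 [560.8  27.5   7. ] [501. -15.   5.] [630.  85.  16.]
top 20 40 8 [556.2  18.3  28.6] [554.   7.  20.] [560.  28.  40.]
top 40 58 7 [556.6  21.1  49.6] [554.  11.  45.] [561.  29.  57.]
top 58 73 8 [556.4  18.9  65.8] [554.   9.  59.] [561.  29.  73.]
top 73 90 8 [557.5  19.2  82.7] [5
[... 614 characters left out ...]
top 20 40 23 [ 496.4 -166.9   28.6] [ 473. -186.   21.] [ 535. -157.   39.]
top 40 58 209 [ 515.5 -185.7   48.5] [ 473. -237.   41.] [ 550. -155.   56.]
top 58 73 240 [ 506.2 -195.6   66.3] [ 477. -228.   58.] [ 538. -164.   73.]
top 73 90 119 [ 506.  -195.5   79.5] [ 476. -221.   73.] [ 525. -176.   85.]
scene 5 20 354 [ 492.5 -221.9   11.5] [ 471. -276.    5.] [ 549. -159.   20.]
scene 20 40 341 [ 484.9 -208.7   30. ] [ 472. -234.   20.] [ 526. -162.   40.]
scene 40 58 488 [ 490.7 -206.6   50.2] [ 471. -235.   40.] [ 546. -157.   58.]
scene 58 73 346 [ 496.8 -201.3   67.6] [ 475. -228.   58.] [ 537. -165.   73.]
scene 73 90 257 [ 503.3 -197.3   79.8] [ 475. -216.   73.] [ 526. -177.   84.]
```

Call:
{"op": "drive_tool", "data": {"series": [0,0,0,0.1,-0.0625,0.005,-1,0,0,0,0.1,-0.0625,0.005,-1,0,0,0,0.1,-0.0625,0.005,-1,0,0,0,0.1,-0.0625,0.005,-1,0,0,0,0.1,-0.0625,0.005,-1,0,0,0,0.1,-0.0625,0.005,-1,0,0,0,0.1,-0.0625,0.005,-1,0,0,0,0.1,-0.0625,0.005,-1,0,0,0,0.1,-0.0625,0.005,-1,0,0,0,0.08,-0.08,0,-1]}}

```text
time: 1.1
position: [531.3, 248.5, 248.9]
orientation: [-0.0, 0.132, 0.991, 0.0]
ft_force: [0.0, 0.9, -0.0]
finger_gap: 85.1
grip_force: 0.0
```

```bash
cat >> h.py <<'E'
from scipy.spatial.transform import Rotation as R
def wcloud(n=None,crop=None,s=1):
    st=read_state(); p,d=read_camera('wrist'); m=camera_model('wrist')
    v,u=np.mgrid[:384,:512]; H=np.array(m['hand_eye'])
    P=np.stack([(u-m['cx'])/m['fx']*d,(v-m['cy'])/m['fy']*d,d],-1)
    q=st['orientation']; Rw=R.from_quat([q[1],q[2],q[3],q[0]]).as_matrix()
    W=(P@H[:3,:3].T+H[:3,3])@Rw.T+st['position']; W[d==0]=np.nan
    if n: save(n,p,crop,s)
    return st,p,W
def near(W,c,r,lo,hi):
    Q=W.reshape(-1,3); return Q[(np.hypot(Q[:,0]-c[0],Q[:,1]-c[1])<r)&(Q[:,2]>lo)&(Q[:,2]<hi)]
def circ(q):
    (x,y),r=cv2.minEnclosingCircle(q[:,:2].astype(np.float32)); return len(q),np.round([x,y,r,np.median(q[:,2])],1),q.mean(0).round(1)
E
python3 - <<'E'
from h import *
st,p,W=wcloud('w1'); print(st['time'],st['position'],st['orientation'],st['ft_force']); print(camera_model('wrist'))
print(circ(near(W,(572,226),35,112,122)))
print(circ(near(W,(570,225),35,26,36)))
np.save('w1W.npy',W)
E
```

```text
1.1 [531.27835986 248.52851578 248.92811548] [-9.45781166e-05  1.32055019e-01  9.91242384e-01  6.66528003e-06] [ 0.02123024  0.89456266 -0.00705176]
{'fx': 306.19102370906273, 'fy': 306.19102370906273, 'cx': 257.3915891805307, 'cy': 191.96853414410634, 'hand_eye': array([[-1.54527570e-03, -9.52100866e-01, -3.05780236e-01,
         7.90973775e+01],
       [ 9.99998648e-01, -1.29922721e-03, -1.00816934e-03,
        -2.48549143e-01],
       [ 5.62600904e-04, -3.05781380e-01,  9.52101587e-01,
        -1.42719179e+02],
       [ 0.00000000e+00,  0.00000000e+00,  0.00000000e+00,
         1.00000000e+00]])}
(481, array([572.4, 225.8,  12.8, 115.6]), array([571.8, 226.3, 115.4]))
(739, array([572.2, 226.3,  23.6,  31.5]), array([566.4, 228.1,  31.4]))
```

View pics/w1.png

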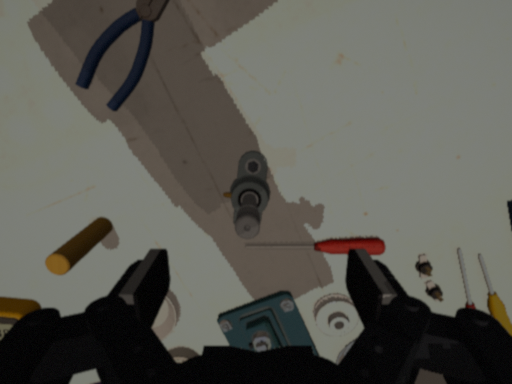

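The wrist view shows the spindle head at (250,225) with the housing behind it, the drift at (80,245), and both fingers at the bottom. The head fit gives (572.2, 226.0), top at z ≈ 116.

Call:
{"op": "drive_tool", "data": {"series": [0,0,0,0.051,-0.028,-0.075,-1,0,0,0,0.051,-0.028,-0.075,-1,0,0,0,0,0,-0.075,-1,0,0,0,0,0,-0.075,-1,0,0,0,0,0,-0.075,-1,0,0,0,0,0,-0.0425,-1,0,0,0,0,0,0,1,0,0,0,0,0,0,1,0,0,0,0,0,0,1,0,0,0,0,0,0,1]}}

```text
time: 2.15
position: [570.8, 227.5, 83.4]
orientation: [0.001, 0.132, 0.991, 0.0]
ft_force: [0.7, -0.5, -0.1]
finger_gap: 27.8
grip_force: 0.0
```

Call:
{"op": "drive_tool", "data": {"series": [0,0,0,0.002,-0.001,0,1,0,0,0,0,0,0,1,0,0,0,0,0,0,1]}}

```text
time: 2.45
position: [571.4, 227.1, 83.4]
orientation: [0.001, 0.132, 0.991, 0.0]
ft_force: [-2.3, -0.1, 7.0]
finger_gap: 23.3
grip_force: 58.4
```

Call:
{"op": "drive_tool", "data": {"series": [0,0,0,0,0,0.02,1,0,0,0,0,0,0.04,1,0,0,0,0,0,0.06,1,0,0,0,0,0,0.06,1,0,0,0,0,0,0.06,1,0,0,0,0,0,0.06,1,0,0,0,0,0,0,1]}}

```text
time: 3.15
position: [572.2, 227.2, 205.9]
orientation: [0.002, 0.132, 0.991, 0.001]
ft_force: [-0.3, 0.8, -1.4]
finger_gap: 23.5
grip_force: 59.1
```

```bash
python3 - <<'E'
from h import *
st,p,W=wcloud('w2'); print(st['time'],st['position'],st['ft_force'],st['moment'],st['finger_gap'])
np.save('w2W.npy',W)
W2=np.load('w1W.npy')
print(circ(near(W,(572,226),35,26,36)))
p,d=read_camera('scene'); S=cloud('scene',d)
for lo in range(105,225,15):
    q=near(S,(572,226),20,lo,lo+15)
    if len(q): print(lo,len(q),q.mean(0).round(1))
save('s2',p,(140,60,300,220),4)
E
```

```text
3.15 [572.19012125 227.22068715 205.93176988] [-0.33270698  0.84920885 -1.39512441] [ 0.0381171  -0.01163711 -0.02952634] 23.50163075392778
(1332, array([573. , 226.3,  23.9,  31.6]), array([571.5, 226.5,  31.5]))
120 11 [572.8 224.1 131.5]
135 31 [571.6 223.3 142.5]
150 35 [571.6 224.  158. ]
165 45 [571.3 222.4 172.5]
180 52 [570.1 221.9 187.6]
195 52 [567.7 222.3 203.1]
210 49 [564.1 227.6 217.3]
```

View pics/s2.png

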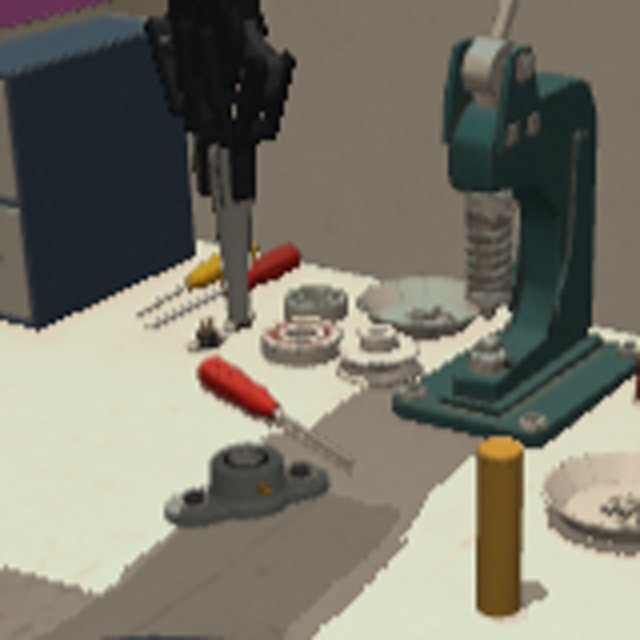

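Call:
{"op": "drive_tool", "data": {"series": [0,0,0,-0.02,-0.06,0.02,1,0,0,0,-0.02,-0.11,0.02,1,0,0,0,-0.02,-0.115,0,1,0,0,0,-0.02,-0.115,0,1,0,0,0,-0.02,-0.115,0,1,0,0,0,-0.02,-0.115,0,1,0,0,0,-0.02,-0.115,0,1,0,0,0,-0.02,-0.115,0,1,0,0,0,0,-0.06,0,1,0,0,0,0,0,0,1]}}

```text
time: 4.25
position: [506.3, -143.8, 217.1]
orientation: [-0.001, 0.134, 0.991, -0.0]
ft_force: [-0.0, 0.5, -1.3]
finger_gap: 23.6
grip_force: 59.3
```

```bash
python3 - <<'E'
from h import *
st,p,W=wcloud('w3'); print(st['time'],st['position'],st['orientation'],st['ft_force'])
np.save('w3W.npy',W)
print('hub',circ(near(W,(507,-196),40,77,88)))
print('rim',circ(near(W,(507,-196),50,65,74)))
E
```

```text
4.25 [ 506.30196947 -143.78603297  217.11427755] [-7.68536576e-04  1.33804586e-01  9.91007438e-01 -1.06890861e-05] [-0.03150615  0.53393725 -1.25091876]
hub (933, array([ 505.5, -197.1,   19.9,   81.7]), array([ 504.6, -196.3,   81.4]))
rim (1863, array([ 505.5, -197.2,   32.3,   67.7]), array([ 503.2, -195.6,   68.1]))
```

View pics/w3.png

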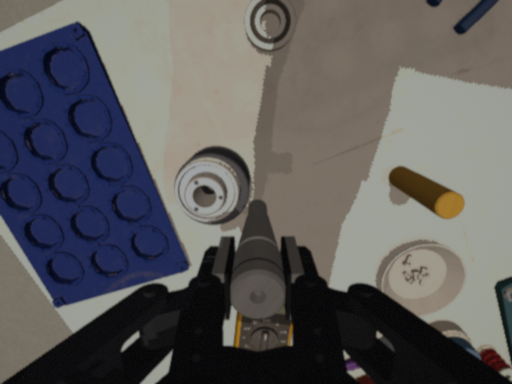

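The wrist view shows the pulley hub at (208,188), its bore visible, and the held spindle's head at (259,297), centred between the fingers.

```bash
python3 - <<'E'
from h import *
W=np.load('w3W.npy'); c=(506.3,-143.8)
for lo in range(125,255,10):
    q=near(W,c,11 if lo<200 else 14,lo,lo+10)
    if len(q): print(lo,len(q),q.mean(0).round(1),q.min(0).round(1),q.max(0).round(1))
E
```

```text
135 11 [ 502.  -144.3  144.4] [ 501.1 -149.   143.7] [ 503.4 -140.   144.8]
145 83 [ 502.9 -143.4  150.2] [ 501.  -150.9  145.1] [ 507.2 -137.9  155. ]
155 87 [ 502.9 -143.5  159.6] [ 501.2 -150.8  155. ] [ 509.2 -138.   164.9]
165 73 [ 501.7 -143.2  171.2] [ 499.9 -151.3  165.2] [ 508.6 -136.8  175. ]
175 110 [ 501.2 -143.   180.2] [ 499.2 -151.8  175. ] [ 506.6 -136.1  185. ]
185 149 [ 500.6 -142.8  190.1] [ 498.4 -153.   185.1] [ 508.  -135.   194.9]
195 180 [ 500.  -142.4  200.3] [ 497.4 -153.4  195.2] [ 506.9 -134.2  204.9]
205 249 [ 499.4 -142.3  210.4] [ 496.9 -154.1  205. ] [ 508.4 -133.4  215. ]
215 329 [ 499.1 -142.2  220.7] [ 495.9 -155.1  215.1] [ 508.  -130.8  225. ]
225 505 [ 499.1 -142.   230.2] [ 495.5 -155.   225. ] [ 508.  -130.7  235. ]
235 638 [ 499.2 -142.2  240.2] [ 495.8 -155.3  235.1] [ 508.  -130.7  245. ]
245 2629 [ 506.9 -144.2  249.4] [ 495.9 -157.8  245. ] [ 520.  -130.1  255. ]
```

Call:
{"op": "drive_tool", "data": {"series": [0,0,0,-0.003,-0.066,0,1,0,0,0,-0.003,-0.066,0,1,0,0,0,0,0,-0.06,1,0,0,0,0,0,-0.06,1,0,0,0,0,0,0,1]}}

```text
time: 4.8
position: [503.1, -192.1, 167.4]
orientation: [-0.003, 0.132, 0.991, 0.001]
ft_force: [-0.8, 0.9, -1.0]
finger_gap: 23.5
grip_force: 59.5
```

Call:
{"op": "drive_tool", "data": {"series": [0,0,0,0,-0.007,0,1,0,0,0,0,0,0,1,0,0,0,0,0,0,1]}}

```text
time: 5.1
position: [505.1, -196.7, 171.3]
orientation: [0.001, 0.132, 0.991, -0.0]
ft_force: [-0.2, 0.0, -1.7]
finger_gap: 23.1
grip_force: 59.5
```

```bash
python3 - <<'E'
from h import *
st,p,W=wcloud(); print(st['time'],st['position'],st['orientation'])
c=st['position'];np.save('w4W.npy',W)
print('rim',circ(near(W,(506,-197),50,64,74)))
for lo in range(95,205,12):
    q=near(W,(c[0]+2,c[1]),14,lo,lo+12)
    if len(q): print(lo,len(q),q.min(0).round(1),q.max(0).round(1))
E
```

```text
5.1 [ 505.11201198 -196.72514514  171.25330375] [ 6.74750802e-04  1.31856643e-01  9.91268532e-01 -2.61240616e-04]
rim (2338, array([ 505.9, -197. ,   32.2,   67.5]), array([ 499.9, -195.5,   68. ]))
95 78 [ 499.8 -204.1   97.5] [ 506.6 -191.   107. ]
107 104 [ 499.8 -203.8  107.1] [ 508.3 -191.   119. ]
119 93 [ 498.7 -204.9  119.1] [ 507.1 -189.5  130.9]
131 144 [ 497.7 -205.4  131.3] [ 506.4 -188.3  143. ]
143 193 [ 496.8 -205.7  143. ] [ 507.  -187.7  155. ]
155 257 [ 495.9 -206.7  155.1] [ 507.2 -186.6  166.9]
167 385 [ 494.7 -208.   167. ] [ 507.2 -183.9  179. ]
179 619 [ 494.3 -208.4  179. ] [ 507.3 -183.9  191. ]
191 1282 [ 494.4 -210.1  191.1] [ 520.3 -183.9  203. ]
203 1956 [ 495.1 -210.6  203. ] [ 519.3 -183.   214.9]
```

Call:
{"op": "drive_tool", "data": {"series": [0,0,0,-0.002,0,-0.03,1,0,0,0,0,0,-0.04,1,0,0,0,0,0,-0.04,1,0,0,0,0,0,-0.04,1,0,0,0,0,0,-0.02,1,0,0,0,0,0,0,1,0,0,0,0,0,0,1]}}

```text
time: 5.85
position: [504.1, -196.8, 103.0]
orientation: [0.0, 0.132, 0.991, -0.0]
ft_force: [0.7, 0.8, -2.0]
finger_gap: 23.0
grip_force: 59.5
```

Call:
{"op": "drive_tool", "data": {"series": [0,0,0,0,0,-0.0075,1,0,0,0,0,0,-0.0075,1,0,0,0,0,0,-0.005,1,0,0,0,0,0,0,1]}}

```text
time: 6.25
position: [503.7, -196.5, 94.0]
orientation: [-0.0, 0.132, 0.991, 0.0]
ft_force: [0.1, 2.5, -1.6]
finger_gap: 23.7
grip_force: 59.5
```

Call:
{"op": "drive_tool", "data": {"series": [0,0,0,0,0,-0.004,1,0,0,0,0,0,0,1]}}

```text
time: 6.45
position: [503.8, -196.6, 92.5]
orientation: [-0.0, 0.132, 0.991, 0.0]
ft_force: [-0.5, 2.6, -2.2]
finger_gap: 23.5
grip_force: 59.5
```

Call:
{"op": "drive_tool", "data": {"series": [0,0,0,0,0.002,-0.003,1,0,0,0,0,0,0,1]}}

```text
time: 6.65
position: [503.8, -196.4, 91.5]
orientation: [0.0, 0.132, 0.991, -0.001]
ft_force: [-2.3, -2.1, -2.1]
finger_gap: 23.4
grip_force: 59.5
```

Call:
{"op": "drive_tool", "data": {"series": [0,0,0,0.001,-0.001,-0.003,1,0,0,0,0,0,0,1]}}

```text
time: 6.85
position: [504.0, -196.5, 90.4]
orientation: [-0.0, 0.132, 0.991, -0.0]
ft_force: [-4.3, -0.7, 2.9]
finger_gap: 23.5
grip_force: 60.2
```

Call:
{"op": "drive_tool", "data": {"series": [0,0,0,-0.001,0,0,0,0,0,0,0,0,0,-1,0,0,0,0,0,0,-1,0,0,0,0,0,0,-1,0,0,0,0,0,0,-1,0,0,0,0,0,0.06,-1,0,0,0,0,0,0.1,-1,0,0,0,0,0,0.1,-1,0,0,0,0,0,0.1,-1]}}

```text
time: 7.75
position: [503.6, -196.1, 235.9]
orientation: [0.0, 0.132, 0.991, 0.0]
ft_force: [1.3, -1.3, 0.2]
finger_gap: 85.4
grip_force: 0.0
```

```bash
python3 - <<'E'
from h import *
st,p,W=wcloud('w5'); print(st['time'],st['position'],st['ft_force'],st['finger_gap'])
print('top',circ(near(W,(505,-197),30,114,135)))
print('hub',circ(near(W,(505,-197),50,77,85)))
print('rim',circ(near(W,(505,-197),50,64,74)))
print('drift',circ(near(W,(567,17),40,95,115)))
E
```

```text
7.75 [ 503.56003798 -196.11373388  235.94463029] [ 1.31172076 -1.25260928  0.17671373] 85.36448400962216
top (661, array([ 505.8, -197.6,   12.7,  122.8]), array([ 504.7, -197.1,  122.3]))
hub (542, array([ 505.4, -197.5,   19.5,   81.7]), array([ 498.1, -195.5,   81.5]))
rim (1485, array([ 505.7, -197.8,   32.2,   67.6]), array([ 499.5, -195.9,   68. ]))
drift (745, array([565.4,  16.7,  14.4, 104.4]), array([564.2,  13.9, 103.4]))
```

Call:
{"op": "drive_tool", "data": {"series": [0,0,0,0.031,0.106,0,-1,0,0,0,0.031,0.106,0,-1,0,0,0,0.031,0.106,0,-1,0,0,0,0.031,0.106,0,-1,0,0,0,0.031,0.106,0,-1,0,0,0,0,0,0,-1,0,0,0,0,0,0,-1]}}

```text
time: 8.5
position: [565.8, 16.5, 234.1]
orientation: [-0.0, 0.131, 0.991, -0.0]
ft_force: [-1.6, -0.2, -0.2]
finger_gap: 85.7
grip_force: 0.0
```

```bash
python3 - <<'E'
from h import *
st,p,W=wcloud(); print(st['time'],st['position'],st['ft_force'],st['finger_gap'])
print('drift',circ(near(W,(567,17),40,99,110)))
q=near(W,(567,17),25,10,95);print(q.min(0),q.max(0))
E
```

```text
8.5 [565.84614703  16.45292807 234.07372939] [-1.63542799 -0.23433088 -0.22669581] 85.6862970140352
drift (619, array([566. ,  16.7,  13.2, 104.7]), array([565. ,  16.9, 104.5]))
[552.50430951   5.33207451  10.0626546 ] [566.64542739  29.60453831  94.97033198]
```

Call:
{"op": "drive_tool", "data": {"series": [0,0,0,0,0,-0.11,-1,0,0,0,0,0,-0.11,-1,0,0,0,0,0,-0.11,-1,0,0,0,0,0,-0.075,-1,0,0,0,0,0,-0.03,-1,0,0,0,0,0,0,1,0,0,0,0,0,0,1,0,0,0,0,0,0,1,0,0,0,0,0,0,1,0,0,0,0,0,0,1]}}

```text
time: 9.55
position: [566.7, 15.8, 61.6]
orientation: [0.001, 0.132, 0.991, 0.0]
ft_force: [-1.2, 1.2, 8.5]
finger_gap: 24.7
grip_force: 58.4
```

Call:
{"op": "drive_tool", "data": {"series": [0,0,0,0,0,0,1,0,0,0,0,0,0,1]}}

```text
time: 9.75
position: [566.7, 15.8, 61.6]
orientation: [0.001, 0.132, 0.991, 0.0]
ft_force: [-0.0, 0.4, 8.6]
finger_gap: 24.6
grip_force: 58.4
```

Call:
{"op": "drive_tool", "data": {"series": [0,0,0,0,0,0.04,1,0,0,0,0,0,0.1,1,0,0,0,0,0,0.1,1,0,0,0,0,0,0.1,1,0,0,0,-0.031,-0.106,0.03,1,0,0,0,-0.031,-0.106,0,1,0,0,0,-0.031,-0.106,0,1,0,0,0,-0.031,-0.106,0,1,0,0,0,-0.027,-0.09,0,1,0,0,0,0,0,0,1]}}

```text
time: 10.75
position: [504.2, -193.5, 208.4]
orientation: [-0.0, 0.134, 0.991, -0.001]
ft_force: [0.3, -0.1, -5.2]
finger_gap: 24.6
grip_force: 60.7
```

Call:
{"op": "drive_tool", "data": {"series": [0,0,0,0,0,0,1,0,0,0,0,0,0,1]}}

```text
time: 10.95
position: [505.5, -189.2, 208.4]
orientation: [-0.0, 0.132, 0.991, 0.0]
ft_force: [-0.4, 0.5, -5.1]
finger_gap: 24.9
grip_force: 60.7
```

```bash
python3 - <<'E'
from h import *
st,p,W=wcloud('w6'); print(st['time'],st['position'],st['ft_force'],st['finger_gap'])
c=st['position']
for lo in range(135,235,12):
    q=near(W,(c[0],c[1]),15,lo,lo+12)
    if len(q): print(lo,len(q),q.min(0).round(1),q.max(0).round(1))
q=near(W,(505.8,-197.6),14,95,120);print('sp',len(q),q.min(0).round(1),q.max(0).round(1))
print('rim',circ(near(W,(506,-197),50,64,74)))
p,d=read_camera('scene'); save('s6',p,(250,100,410,280),3.3)
E
```

```text
10.95 [ 505.45981378 -189.23575858  208.38079854] [-0.40876298  0.46286956 -5.11535109] 24.867153391216487
147 173 [ 491.6 -200.3  147.7] [ 505.8 -175.8  159. ]
159 222 [ 491.4 -200.2  159. ] [ 505.6 -176.   171. ]
171 269 [ 491.5 -199.9  171. ] [ 506.1 -176.   183. ]
183 322 [ 491.3 -199.9  183. ] [ 505.6 -176.2  195. ]
195 405 [ 491.5 -201.   195.1] [ 506.2 -176.2  206.9]
207 518 [ 491.3 -200.4  207. ] [ 504.1 -175.4  219. ]
219 647 [ 491.3 -200.4  219. ] [ 504.1 -175.4  231. ]
231 840 [ 491.3 -200.4  231. ] [ 505.1 -175.4  243. ]
sp 226 [ 493.2 -208.4   95.1] [ 507.2 -185.1  119.7]
rim (1578, array([ 505.7, -197.6,   32.1,   67.5]), array([ 496.5, -196. ,   68. ]))
```

View pics/s6.png

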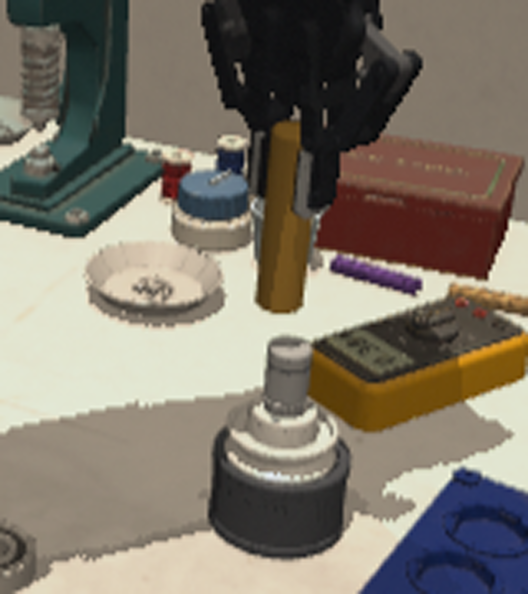

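The scene crop shows the drift held vertically with its lower face at (280,300), and the spindle standing in the pulley with its top at (290,345).

Call:
{"op": "drive_tool", "data": {"series": [0,0,0,0.003,-0.0235,-0.02,1,0,0,0,0,0,-0.025,1,0,0,0,0,0,-0.005,1,0,0,0,0,0,0,1,0,0,0,0,0,0,1]}}

```text
time: 11.55
position: [506.6, -199.2, 188.3]
orientation: [-0.0, 0.132, 0.991, 0.0]
ft_force: [-0.2, 0.3, -4.1]
finger_gap: 24.6
grip_force: 60.8
```

Call:
{"op": "drive_tool", "data": {"series": [0,0,0,0,0.002,-0.00375,1,0,0,0,0,0,-0.00375,1]}}

```text
time: 11.75
position: [506.7, -198.4, 185.4]
orientation: [0.0, 0.132, 0.991, -0.0]
ft_force: [0.3, 0.1, -4.9]
finger_gap: 24.8
grip_force: 60.8
```

Call:
{"op": "drive_tool", "data": {"series": [0,0,0,0,0,-0.00375,1]}}

```text
time: 11.85
position: [506.8, -198.6, 184.2]
orientation: [0.0, 0.132, 0.991, -0.0]
ft_force: [-0.2, 0.2, 8.4]
finger_gap: 24.9
grip_force: 61.5
```

Call:
{"op": "drive_tool", "data": {"series": [0,0,0,0,0,-0.00375,1]}}

```text
time: 11.95
position: [507.1, -198.9, 183.3]
orientation: [0.001, 0.132, 0.991, -0.001]
ft_force: [-3.0, 0.3, 14.9]
finger_gap: 24.4
grip_force: 62.3
```

Call:
{"op": "drive_tool", "data": {"series": [0,0,0,0,0,0.01125,1,0,0,0,0,0,0,1,0,0,0,0,0,-0.00375,1,0,0,0,0,0,-0.00375,1,0,0,0,0,0,-0.00375,1]}}

```text
time: 12.45
position: [507.0, -198.7, 183.0]
orientation: [0.001, 0.132, 0.991, -0.0]
ft_force: [-2.3, 1.3, 19.1]
finger_gap: 24.6
grip_force: 63.1
```

Call:
{"op": "drive_tool", "data": {"series": [0,0,0,0,0,-0.0015,1]}}

```text
time: 12.55
position: [507.1, -198.7, 182.8]
orientation: [0.001, 0.132, 0.991, -0.0]
ft_force: [-2.9, 2.5, 18.4]
finger_gap: 24.3
grip_force: 62.9
```

Call:
{"op": "drive_tool", "data": {"series": [0,0,0,0,0,0.01275,1,0,0,0,0,0,0,1,0,0,0,0,0,-0.00375,1,0,0,0,0,0,-0.00375,1,0,0,0,0,0,-0.00375,1]}}

```text
time: 13.05
position: [507.0, -198.7, 182.8]
orientation: [0.001, 0.132, 0.991, -0.0]
ft_force: [-3.5, 2.7, 19.7]
finger_gap: 24.7
grip_force: 63.0
```

Call:
{"op": "drive_tool", "data": {"series": [0,0,0,0,0,0.01125,1,0,0,0,0,0,0,1,0,0,0,0,0,-0.00375,1,0,0,0,0,0,-0.00375,1,0,0,0,0,0,-0.00375,1]}}

```text
time: 13.55
position: [506.9, -198.6, 182.7]
orientation: [0.0, 0.132, 0.991, -0.0]
ft_force: [-2.7, 2.1, 19.3]
finger_gap: 24.9
grip_force: 62.9
```

Call:
{"op": "drive_tool", "data": {"series": [0,0,0,0,0,0.03,1,0,0,0,0,0,0.05,1,0,0,0,0.03,0.107,0,1,0,0,0,0.03,0.107,0,1,0,0,0,0.03,0.107,0,1,0,0,0,0.03,0.107,0,1,0,0,0,0.03,0.107,0,1,0,0,0,0,0,0,1,0,0,0,0,0,0,1]}}

```text
time: 14.45
position: [566.6, 16.5, 213.8]
orientation: [-0.0, 0.131, 0.991, -0.0]
ft_force: [-0.9, -0.2, -5.2]
finger_gap: 25.0
grip_force: 61.6
```

```bash
python3 - <<'E'
from h import *
st,p,W=wcloud(); print(st['time'],st['position'],st['ft_force'],st['finger_gap'])
print('top',circ(near(W,(505,-197),30,110,135)))
print('hub',circ(near(W,(505,-197),50,77,85)))
c=st['position']
for lo in range(142,190,12):
    q=near(W,(c[0],c[1]),15,lo,lo+12)
    if len(q): print(lo,len(q),q.min(0).round(1),q.max(0).round(1))
p,d=read_camera('scene');S=cloud('scene',d)
print('top',circ(near(S,(505,-197),30,117,135)))
q=near(S,c[:2],20,130,165);print('drift bottom',q[:,2].min())
E
```

```text
14.45 [566.5659346   16.46538989 213.8411652 ] [-0.89215278 -0.20182011 -5.18632595] 24.976418455901147
top (186, array([ 508.2, -191.1,   10.3,  113.9]), array([ 509.1, -186.9,  114.3]))
hub (797, array([ 506. , -196.2,   20.1,   81.7]), array([ 504.4, -188.9,   81.5]))
142 9 [553.1   9.1 153.1] [560.7  28.9 154. ]
154 194 [552.6   6.  154. ] [566.9  29.9 166. ]
166 228 [552.4   5.7 166.1] [567.3  29.8 177.9]
178 277 [552.5   4.8 178. ] [566.5  29.7 190. ]
top (93, array([ 507.3, -197.3,   13.2,  121.3]), array([ 504.9, -197.6,  120.9]))
drift bottom 153.2142705927655
```

Call:
{"op": "drive_tool", "data": {"series": [0,0,0,0,-0.001,-0.08,1,0,0,0,0,0,-0.1,1,0,0,0,0,0,-0.1,1,0,0,0,0,0,-0.06,1,0,0,0,0,0,-0.024,1,0,0,0,0,0,0,1,0,0,0,0,0,0,1]}}

```text
time: 15.25
position: [567.3, 14.5, 69.9]
orientation: [0.001, 0.132, 0.991, -0.0]
ft_force: [0.2, 0.7, -4.5]
finger_gap: 24.7
grip_force: 61.4
```

Call:
{"op": "drive_tool", "data": {"series": [0,0,0,0,0,-0.005,1,0,0,0,0,0,-0.004,1,0,0,0,0,0,0,1]}}

```text
time: 15.55
position: [566.8, 15.1, 65.4]
orientation: [0.0, 0.132, 0.991, -0.0]
ft_force: [-0.1, -0.1, -4.9]
finger_gap: 24.8
grip_force: 61.4
```

Call:
{"op": "drive_tool", "data": {"series": [0,0,0,0,0,-0.004,1,0,0,0,0,0,-0.003,1,0,0,0,0,0,0,1]}}

```text
time: 15.85
position: [566.5, 15.1, 62.1]
orientation: [-0.0, 0.132, 0.991, -0.0]
ft_force: [-0.7, 0.5, -5.1]
finger_gap: 24.7
grip_force: 61.4
```

Call:
{"op": "drive_tool", "data": {"series": [0,0,0,0,0,-0.003,1,0,0,0,0,0,0,1]}}

```text
time: 16.05
position: [566.8, 15.1, 61.6]
orientation: [0.0, 0.132, 0.991, 0.0]
ft_force: [-2.8, 0.7, 4.5]
finger_gap: 24.6
grip_force: 62.8
```

Standing on the table. Release gently, then rise.

Call:
{"op": "drive_tool", "data": {"series": [0,0,0,0,0,0,0.2,0,0,0,0,0,0,0,0,0,0,0,0,0,-1,0,0,0,0,0,0,-1,0,0,0,0,0,0,-1,0,0,0,0,0,0.05,-1,0,0,0,0,0,0.12,-1,0,0,0,0,0,0.12,-1,0,0,0,0,0,0.08,-1]}}

```text
time: 16.95
position: [567.0, 15.1, 212.3]
orientation: [0.001, 0.132, 0.991, -0.0]
ft_force: [0.7, 0.1, -0.5]
finger_gap: 85.4
grip_force: 0.0
```

Call:
{"op": "drive_tool", "data": {"series": [0,0,0,-0.03,-0.106,0,-1,0,0,0,-0.031,-0.106,0,-1,0,0,0,-0.031,-0.106,0,-1,0,0,0,-0.031,-0.106,0,-1,0,0,0,-0.031,-0.106,0,-1,0,0,0,0,0,0,-1,0,0,0,0,0,0,-1]}}

```text
time: 17.65
position: [504.7, -197.5, 209.0]
orientation: [-0.0, 0.133, 0.991, 0.0]
ft_force: [0.6, 0.5, -0.6]
finger_gap: 85.4
grip_force: 0.0
```

```bash
python3 - <<'E'
from h import *
st,p,W=wcloud(); print(st['time'],st['position'],st['ft_force'],st['finger_gap'])
print('top',circ(near(W,(505,-197),30,113,135)))
print('hub',circ(near(W,(505,-197),50,77,85)))
print('rim',circ(near(W,(505,-197),50,64,74)))
p,d=read_camera('scene');S=cloud('scene',d)
print('drift',circ(near(S,(567,17),30,98,115)),circ(near(S,(567,17),25,10,90)))
print('top',circ(near(S,(505,-197),30,117,135)))
E
```

```text
17.65 [ 504.7205195  -197.54824359  209.02132043] [ 0.57792295  0.45355928 -0.63447083] 85.41205876522952
top (781, array([ 506. , -197.5,   12.7,  120.8]), array([ 504.8, -197.5,  120.4]))
hub (637, array([ 505.6, -197.4,   19.8,   81.7]), array([ 498.1, -195.3,   81.5]))
rim (1727, array([ 506. , -197.6,   32.3,   67.5]), array([ 499. , -195.7,   68. ]))
drift (76, array([565.1,  16.7,  14.7, 104.9]), array([564.1,  14.4, 103.9])) (351, array([565. ,  16.2,  13.7,  49.5]), array([560.1,  11.5,  49.7]))
top (94, array([ 507.7, -196.4,   14. ,  121. ]), array([ 505.1, -197.6,  120.8]))
```

Call:
{"op": "drive_tool", "data": {"series": [0,0,0,0.003,0,-0.1,-1,0,0,0,0,0,-0.1,-1,0,0,0,0,0,-0.08,-1,0,0,0,0,0,-0.023,-1,0,0,0,0,0,0,1,0,0,0,0,0,0,1,0,0,0,0,0,0,1,0,0,0,0,0,0,1,0,0,0,0,0,0,1,0,0,0,0,0,0,1]}}

```text
time: 18.75
position: [506.8, -197.3, 89.0]
orientation: [0.001, 0.132, 0.991, -0.0]
ft_force: [-0.8, 0.6, 6.1]
finger_gap: 23.5
grip_force: 58.5
```

Call:
{"op": "drive_tool", "data": {"series": [0,0,0,0,0,0,1,0,0,0,0,0,0.005,1,0,0,0,0,0,0.01,1,0,0,0,0,0,0.02,1,0,0,0,0,0,0.02,1,0,0,0,0,0,0,1]}}

```text
time: 19.35
position: [506.8, -197.2, 111.2]
orientation: [0.001, 0.132, 0.991, -0.0]
ft_force: [-0.5, -0.3, -7.6]
finger_gap: 23.6
grip_force: 59.3
```

```bash
python3 - <<'E'
from h import *
p,d=read_camera('scene'); save('s7',p,(250,100,410,280),3.3); S=cloud('scene',d)
q=near(S,(506,-197),45,50,130); print(circ(near(S,(506,-197),45,60,140)), np.histogram(q[:,2],bins=range(50,131,5)))
E
```

```text
(1036, array([ 505.7, -197. ,   33.7,   94.3]), array([ 495.7, -201.5,  101.2])) (array([334,   5,   0,   0,  23, 151,  56,  96, 200,  51, 105,  38,  30,
        46,  54,  59]), array([ 50,  55,  60,  65,  70,  75,  80,  85,  90,  95, 100, 105, 110,
       115, 120, 125, 130]))
```

View pics/s7.png

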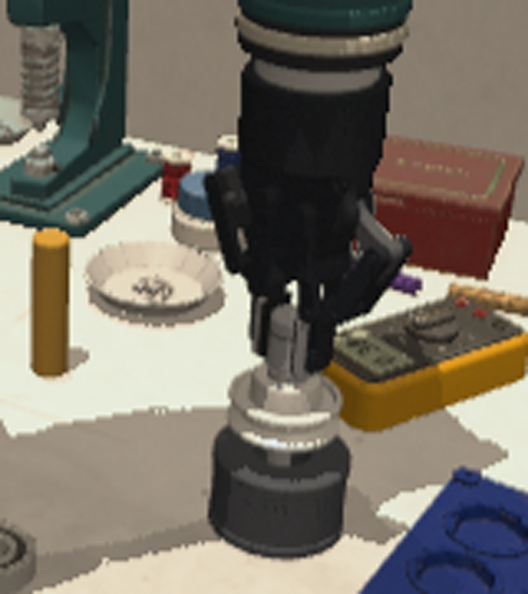

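The crop shows the pulley hanging clear of the block at (285,410), gripped at the spindle head, with the drift standing upright at (50,300).

Call:
{"op": "drive_tool", "data": {"series": [0,0,0,0,0,0.05,1,0,0,0,0,0,0.08,1,0,0,0,0,0,0.08,1,0,0,0,0.01,0.04,0.05,1,0,0,0,0.018,0.08,0,1,0,0,0,0.018,0.11,0,1,0,0,0,0.018,0.11,0,1,0,0,0,0.018,0.11,0,1,0,0,0,0.018,0.11,0,1,0,0,0,0.018,0.11,0,1]}}

```text
time: 20.4
position: [553.7, 73.0, 214.3]
orientation: [0.001, 0.132, 0.991, 0.0]
ft_force: [0.5, -0.7, -1.3]
finger_gap: 23.7
grip_force: 60.3
```

Call:
{"op": "drive_tool", "data": {"series": [0,0,0,0.018,0.11,0,1,0,0,0,0.018,0.08,0,1,0,0,0,0.01,0.04,0,1,0,0,0,0,0,0,1,0,0,0,0,0,0,1]}}

```text
time: 20.9
position: [571.8, 162.5, 213.9]
orientation: [0.0, 0.132, 0.991, -0.0]
ft_force: [0.8, 0.2, -0.9]
finger_gap: 23.4
grip_force: 60.3
```

```bash
cat > m.py <<'E'
from h import *
st,p,W=wcloud(); print(st['time'],st['position'],st['orientation'],st['ft_force'],st['finger_gap'])
c=st['position']; z0=c[2]-78.2
for a,b,r in ((4,14,11),(14,26,11),(80,92,15),(92,104,15)):
    q=near(W,(c[0]+1,c[1]),r,z0+a,z0+b)
    if len(q): print('sp',a,len(q),q.min(0).round(1),q.max(0).round(1))
q=near(W,c[:2],38,z0+50,z0+58); print('rim',circ(q) if len(q) else 0)
print('barrel',circ(near(W,(573,226),30,26,36)))
E
python3 m.py
```

```text
20.9 [571.83175352 162.51613274 213.88653676] [ 2.87708461e-05  1.31972000e-01  9.91253429e-01 -1.74753670e-04] [ 0.7811072   0.1805726  -0.89389818] 23.39395643377866
sp 4 76 [563.2 156.1 139.9] [569.8 169.2 149.5]
sp 14 102 [563.3 156.3 149.8] [571.5 169.4 161.6]
sp 80 521 [558.5 152.  215.7] [571.1 175.9 227.7]
sp 92 683 [558.4 151.8 227.7] [570.7 175.9 239.7]
rim (118, array([567.4, 163.2,   9.2, 189.8]), array([562.9, 164.6, 189.8]))
barrel (1338, array([572.6, 225.9,  23.5,  31.6]), array([571.6, 225.7,  31.5]))
```

Wrist force dropped from -7.6 to about -1 N, so the pulley has slipped off. I need to find it.

```bash
python3 - <<'E'
from h import *
p,d=read_camera('scene'); save('s8',p,None,1.5); S=cloud('scene',d); np.save('s8.npy',S)
p,d=read_camera('top'); T=cloud('top',d); np.save('t8.npy',T)
print('hubtop',circ(near(S,(506,-197),50,60,115)))
E
```

```text
hubtop (573, array([ 502.9, -194.1,   33. ,   71.5]), array([ 497. , -198. ,   73.6]))
```

View pics/s8.png

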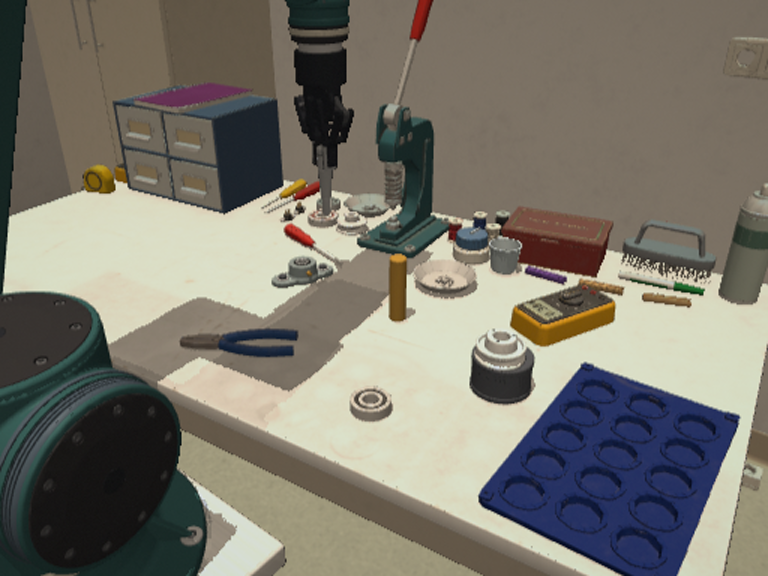

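The scene view shows the pulley dropped straight back, flat on its block at (502,365). Nothing else has moved. I'll reinsert the spindle and tap it more.

Call:
{"op": "drive_tool", "data": {"series": [0,0,0,-0.01,-0.05,0,1,0,0,0,-0.02,-0.11,0,1,0,0,0,-0.02,-0.11,0,1,0,0,0,-0.02,-0.11,0,1,0,0,0,-0.02,-0.11,0,1,0,0,0,-0.02,-0.11,0,1,0,0,0,-0.02,-0.11,0,1,0,0,0,-0.02,-0.11,0,1,0,0,0,-0.012,-0.08,-0.05,1,0,0,0,0,0,-0.05,1]}}

```text
time: 22.05
position: [506.2, -201.5, 173.7]
orientation: [0.001, 0.135, 0.991, -0.001]
ft_force: [-0.3, 0.4, -0.2]
finger_gap: 23.8
grip_force: 60.3
```

Call:
{"op": "drive_tool", "data": {"series": [0,0,0,0,0,0,1,0,0,0,0,0,0,1,0,0,0,0,0,0,1]}}

```text
time: 22.35
position: [507.3, -196.7, 175.0]
orientation: [0.001, 0.132, 0.991, -0.0]
ft_force: [0.5, 0.3, -0.7]
finger_gap: 23.1
grip_force: 60.3
```

```bash
cat >> m.py <<'E'
print('prim',circ(near(W,(505,-197),50,64,74)),'phub',circ(near(W,(505,-197),50,77,85)))
E
python3 m.py
```

```text
22.35 [ 507.34993974 -196.73698255  175.0432039 ] [ 6.48066636e-04  1.31760773e-01  9.91281301e-01 -2.45109570e-04] [ 0.54810288  0.27083717 -0.72165009] 23.12974450239577
sp 4 76 [ 499.  -203.2  100.9] [ 505.2 -190.   110.8]
sp 14 102 [ 499.2 -203.   110.9] [ 507.5 -190.   122.3]
sp 80 522 [ 493.8 -207.1  176.9] [ 505.9 -183.4  188.8]
sp 92 671 [ 493.7 -207.4  188.9] [ 506.4 -183.5  200.8]
rim (117, array([ 503.2, -196.1,    9.2,  150.9]), array([ 498.4, -195. ,  151.1]))
barrel (0, array([ 0.,  0.,  0., nan]), array([nan, nan, nan]))
prim (2351, array([ 502.5, -195.9,   32.1,   67.6]), array([ 497. , -194.4,   68.1])) phub (1080, array([ 502.2, -195.8,   19.8,   81.8]), array([ 498.5, -194.7,   81.6]))
  return _methods._mean(a, axis=axis, dtype=dtype,
  ret = ret.dtype.type(ret / rcount)
h.py:24: RuntimeWarning: Mean of empty slice.
  (x,y),r=cv2.minEnclosingCircle(q[:,:2].astype(np.float32)); return len(q),np.round([x,y,r,np.median(q[:,2])],1),q.mean(0).round(1)
  ret = um.true_divide(
```

Call:
{"op": "drive_tool", "data": {"series": [0,0,0,-0.0092,0.0012,0,1,0,0,0,0,0,-0.035,1,0,0,0,0,0,-0.045,1,0,0,0,0,0,-0.045,1,0,0,0,0,0,-0.04,1,0,0,0,0,0,-0.02,1,0,0,0,0,0,0,1,0,0,0,0,0,0,1]}}

```text
time: 23.2
position: [503.6, -196.4, 100.6]
orientation: [0.0, 0.132, 0.991, -0.0]
ft_force: [-0.1, 0.6, -1.4]
finger_gap: 23.1
grip_force: 60.3
```

Call:
{"op": "drive_tool", "data": {"series": [0,0,0,0,0,-0.0075,1,0,0,0,0,0,-0.0075,1,0,0,0,0,0,0,1]}}

```text
time: 23.5
position: [503.3, -196.2, 93.7]
orientation: [-0.0, 0.132, 0.991, 0.0]
ft_force: [0.9, 1.8, -0.7]
finger_gap: 23.3
grip_force: 60.5
```

Call:
{"op": "drive_tool", "data": {"series": [0,0,0,0,0,-0.00375,1,0,0,0,0,0,0,1]}}

```text
time: 23.7
position: [503.3, -196.4, 92.3]
orientation: [-0.0, 0.132, 0.991, 0.0]
ft_force: [0.9, 2.2, -3.1]
finger_gap: 23.7
grip_force: 60.5
```

Call:
{"op": "drive_tool", "data": {"series": [0,0,0,0,0,-0.003,1,0,0,0,0,0,0,1]}}

```text
time: 23.9
position: [503.4, -196.4, 91.2]
orientation: [0.0, 0.132, 0.991, 0.0]
ft_force: [-0.4, 2.7, 1.7]
finger_gap: 23.5
grip_force: 60.8
```

Contact. Release, rise, and fetch the drift again, last standing near TCP (566.8, 15.1).

Call:
{"op": "drive_tool", "data": {"series": [0,0,0,0,0,-0.001,0.2,0,0,0,0,0,0,-1,0,0,0,0,0,0,-1,0,0,0,0,0,0,-1,0,0,0,0,0,0,-1,0,0,0,0,0,0.06,-1,0,0,0,0,0,0.11,-1,0,0,0,0,0,0.11,-1,0,0,0,0,0,0.02,-1]}}

```text
time: 24.8
position: [504.8, -197.2, 215.3]
orientation: [0.003, 0.132, 0.991, -0.001]
ft_force: [0.2, -0.4, -1.7]
finger_gap: 85.6
grip_force: 0.0
```

```bash
cat > n.py <<'E'
from h import *
st,p,W=wcloud(); print(st['time'],st['position'],st['ft_force'])
for n,c,r,lo,hi in (('top',(504,-197),30,112,135),('hub',(504,-197),50,77,85),('rim',(504,-197),50,64,74),('drift',(566,16),30,98,110)):
    q=near(W,c,r,lo,hi)
    if len(q): print(n,circ(q))
E
python3 n.py
```

```text
24.8 [ 504.77435119 -197.2158605   215.32021859] [ 0.18273136 -0.43787879 -1.65420321]
top (795, array([ 502.5, -196.4,   12.7,  123.2]), array([ 501.1, -196.1,  122.5]))
hub (630, array([ 502.2, -196.3,   19.7,   81.7]), array([ 494.7, -194.5,   81.6]))
rim (1674, array([ 502.3, -196.3,   32.1,   67.6]), array([ 495.7, -194.7,   68. ]))
drift (450, array([566. ,  14.2,  13.3, 104.1]), array([564. ,   8.2, 103.4]))
```

Call:
{"op": "drive_tool", "data": {"series": [0,0,0,0.031,0.106,0,-1,0,0,0,0.031,0.106,0,-1,0,0,0,0.031,0.106,0,-1,0,0,0,0.031,0.106,0,-1,0,0,0,0.031,0.106,0,-1,0,0,0,0,0,0,-1,0,0,0,0,0,0,-1]}}

```text
time: 25.55
position: [565.0, 16.3, 209.6]
orientation: [-0.001, 0.131, 0.991, -0.0]
ft_force: [-0.1, 0.1, -1.0]
finger_gap: 85.6
grip_force: 0.0
```

Call:
{"op": "drive_tool", "data": {"series": [0,0,0,0.003,0,-0.1,-1,0,0,0,0,0,-0.1,-1,0,0,0,0,0,-0.1,-1,0,0,0,0,0,-0.05,-1,0,0,0,0,0,-0.02,-1,0,0,0,0,0,0,1,0,0,0,0,0,0,1,0,0,0,0,0,0,1,0,0,0,0,0,0,1,0,0,0,0,0,0,1]}}

```text
time: 26.55
position: [567.2, 15.6, 63.8]
orientation: [0.001, 0.132, 0.991, 0.0]
ft_force: [-0.6, 0.3, 7.7]
finger_gap: 24.6
grip_force: 58.5
```

Call:
{"op": "drive_tool", "data": {"series": [0,0,0,0,0,0,1,0,0,0,0,0,0.04,1,0,0,0,0,0,0.1,1,0,0,0,0,0,0.11,1,0,0,0,0,0,0.11,1,0,0,0,-0.031,-0.106,0,1,0,0,0,-0.031,-0.106,0,1,0,0,0,-0.031,-0.106,0,1,0,0,0,-0.031,-0.106,0,1,0,0,0,-0.031,-0.1,0,1]}}

```text
time: 27.55
position: [503.6, -195.5, 206.9]
orientation: [-0.0, 0.132, 0.991, -0.0]
ft_force: [0.7, 0.5, -5.0]
finger_gap: 24.7
grip_force: 60.1
```

Call:
{"op": "drive_tool", "data": {"series": [0,0,0,0,0,0,1,0,0,0,0,0,0,1,0,0,0,0,0,0,1]}}

```text
time: 27.85
position: [504.6, -193.3, 206.8]
orientation: [-0.0, 0.132, 0.991, 0.0]
ft_force: [0.9, -0.2, -5.2]
finger_gap: 24.5
grip_force: 60.8
```

```bash
python3 - <<'E'
from h import *
st,p,W=wcloud(); print(st['time'],st['position'],st['ft_force'])
c=st['position']
for lo in range(135,200,12):
    q=near(W,(c[0],c[1]),15,lo,lo+12)
    if len(q): print(lo,len(q),q.min(0).round(1),q.max(0).round(1))
q=near(W,(502.4,-196.4),14,95,120);print('sp',len(q),q.min(0).round(1),q.max(0).round(1))
E
```

```text
27.85 [ 504.5791973  -193.30322228  206.79566115] [ 0.93124352 -0.15906831 -5.17209287]
135 36 [ 490.4 -203.2  144.3] [ 502.7 -180.4  147. ]
147 195 [ 490.3 -205.1  147. ] [ 504.6 -180.4  158.9]
159 234 [ 490.2 -204.3  159. ] [ 504.1 -180.4  171. ]
171 276 [ 490.5 -204.5  171.1] [ 505.4 -180.4  183. ]
183 328 [ 490.3 -205.5  183. ] [ 504.5 -180.5  195. ]
195 413 [ 490.3 -204.6  195. ] [ 504.9 -180.5  207. ]
sp 228 [ 489.9 -207.    95.2] [ 504.9 -184.   119.9]
```

Call:
{"op": "drive_tool", "data": {"series": [0,0,0,-0.002,-0.0085,-0.02,1,0,0,0,0,0,-0.015,1,0,0,0,0,0,-0.004,1,0,0,0,0,0,0,1,0,0,0,0,0,0,1]}}

```text
time: 28.4
position: [503.8, -197.3, 191.2]
orientation: [0.0, 0.132, 0.991, -0.0]
ft_force: [-0.5, -0.9, -4.6]
finger_gap: 24.9
grip_force: 60.8
```

Call:
{"op": "drive_tool", "data": {"series": [0,0,0,0,0,-0.00375,1,0,0,0,0,0,-0.00375,1]}}

```text
time: 28.6
position: [503.8, -197.5, 188.2]
orientation: [0.0, 0.132, 0.991, -0.0]
ft_force: [0.0, -1.2, -5.1]
finger_gap: 25.0
grip_force: 60.8
```

Call:
{"op": "drive_tool", "data": {"series": [0,0,0,0,0,-0.00375,1]}}

```text
time: 28.7
position: [503.8, -197.6, 186.8]
orientation: [0.0, 0.132, 0.991, -0.0]
ft_force: [-0.7, -0.1, 4.7]
finger_gap: 24.7
grip_force: 61.3
```

Call:
{"op": "drive_tool", "data": {"series": [0,0,0,0,0,-0.00375,1]}}

```text
time: 28.8
position: [504.1, -197.7, 185.9]
orientation: [0.001, 0.132, 0.991, -0.0]
ft_force: [-2.4, 0.5, 11.2]
finger_gap: 24.9
grip_force: 62.3
```

Call:
{"op": "drive_tool", "data": {"series": [0,0,0,0,0,0.01125,1,0,0,0,0,0,0,1,0,0,0,0,0,-0.00375,1,0,0,0,0,0,-0.00375,1,0,0,0,0,0,-0.00425,1]}}

```text
time: 29.3
position: [504.0, -197.6, 185.4]
orientation: [0.0, 0.132, 0.991, -0.0]
ft_force: [-2.4, 1.3, 17.2]
finger_gap: 24.8
grip_force: 62.9
```

Call:
{"op": "drive_tool", "data": {"series": [0,0,0,0,0,0.01125,1,0,0,0,0,0,0,1,0,0,0,0,0,-0.00375,1,0,0,0,0,0,-0.00375,1,0,0,0,0,0,-0.00425,1]}}

```text
time: 29.8
position: [504.0, -197.6, 185.1]
orientation: [0.0, 0.132, 0.991, -0.0]
ft_force: [-1.8, 1.3, 18.0]
finger_gap: 24.6
grip_force: 63.1
```

Call:
{"op": "drive_tool", "data": {"series": [0,0,0,0,0,0.01125,1,0,0,0,0,0,0,1,0,0,0,0,0,-0.00375,1,0,0,0,0,0,-0.00375,1,0,0,0,0,0,-0.005,1]}}

```text
time: 30.3
position: [504.1, -197.6, 184.8]
orientation: [0.001, 0.132, 0.991, -0.0]
ft_force: [-3.3, 2.6, 23.4]
finger_gap: 24.5
grip_force: 63.6
```

Call:
{"op": "drive_tool", "data": {"series": [0,0,0,0,0,0.01125,1,0,0,0,0,0,0,1,0,0,0,0,0,-0.00375,1,0,0,0,0,0,-0.00375,1,0,0,0,0,0,-0.0045,1]}}

```text
time: 30.8
position: [504.1, -197.6, 184.6]
orientation: [0.001, 0.132, 0.991, -0.0]
ft_force: [-3.0, 2.5, 22.8]
finger_gap: 24.7
grip_force: 63.6
```

Call:
{"op": "drive_tool", "data": {"series": [0,0,0,0,0,0.01125,1,0,0,0,0,0,0,1,0,0,0,0,0,-0.00375,1,0,0,0,0,0,-0.00375,1,0,0,0,0,0,-0.0045,1]}}

```text
time: 31.3
position: [504.1, -197.6, 184.4]
orientation: [0.001, 0.132, 0.991, -0.0]
ft_force: [-4.5, 2.6, 24.6]
finger_gap: 24.4
grip_force: 63.8
```

Call:
{"op": "drive_tool", "data": {"series": [0,0,0,0,0,0.01125,1,0,0,0,0,0,0,1,0,0,0,0,0,-0.00375,1,0,0,0,0,0,-0.00375,1,0,0,0,0,0,-0.004,1]}}

```text
time: 31.8
position: [504.2, -197.6, 184.3]
orientation: [0.001, 0.132, 0.991, -0.0]
ft_force: [-4.2, 2.2, 25.4]
finger_gap: 24.4
grip_force: 63.7
```

Call:
{"op": "drive_tool", "data": {"series": [0,0,0,0,0,0.01125,1,0,0,0,0,0,0,1,0,0,0,0,0,-0.00375,1,0,0,0,0,0,-0.00375,1,0,0,0,0,0,-0.0042,1,0,0,0,0,0,0.01125,1,0,0,0,0,0,0,1,0,0,0,0,0,-0.00375,1,0,0,0,0,0,-0.00375,1,0,0,0,0,0,-0.00375,1]}}

```text
time: 32.8
position: [504.1, -197.6, 184.1]
orientation: [0.001, 0.132, 0.991, -0.0]
ft_force: [-4.4, 2.2, 24.6]
finger_gap: 24.9
grip_force: 63.7
```

Call:
{"op": "drive_tool", "data": {"series": [0,0,0,0,0,0.03,1,0,0,0,0,0,0.05,1,0,0,0,0.031,0.1065,0,1,0,0,0,0.0315,0.1065,0,1,0,0,0,0.0315,0.1065,0,1,0,0,0,0.0315,0.1065,0,1,0,0,0,0.0315,0.1065,0,1,0,0,0,0,0,0,1,0,0,0,0,0,0,1]}}

```text
time: 33.7
position: [566.5, 16.6, 214.9]
orientation: [-0.0, 0.131, 0.991, -0.0]
ft_force: [0.7, 0.3, -4.8]
finger_gap: 24.7
grip_force: 61.6
```

Call:
{"op": "drive_tool", "data": {"series": [0,0,0,0,-0.001,-0.08,1,0,0,0,0,0,-0.1,1,0,0,0,0,0,-0.1,1,0,0,0,0,0,-0.06,1,0,0,0,0,0,-0.02,1,0,0,0,0,0,0,1,0,0,0,0,0,0,1,0,0,0,0,0,-0.005,1,0,0,0,0,0,-0.003,1,0,0,0,0,0,0,1]}}

```text
time: 34.7
position: [566.7, 15.2, 68.6]
orientation: [0.0, 0.132, 0.991, 0.0]
ft_force: [-0.1, -0.3, -5.9]
finger_gap: 24.5
grip_force: 61.5
```

Call:
{"op": "drive_tool", "data": {"series": [0,0,0,0,0,-0.003,1,0,0,0,0,0,0,1]}}

```text
time: 34.9
position: [566.5, 15.2, 67.0]
orientation: [-0.0, 0.132, 0.991, -0.0]
ft_force: [0.2, -0.6, -5.3]
finger_gap: 24.7
grip_force: 61.5
```

Call:
{"op": "drive_tool", "data": {"series": [0,0,0,0,0,-0.004,1,0,0,0,0,0,-0.003,1,0,0,0,0,0,0,1]}}

```text
time: 35.2
position: [566.5, 15.2, 64.0]
orientation: [-0.0, 0.132, 0.991, 0.0]
ft_force: [0.2, -0.2, -4.9]
finger_gap: 24.7
grip_force: 61.8
```

Call:
{"op": "drive_tool", "data": {"series": [0,0,0,0,0,-0.003,1,0,0,0,0,0,0,1]}}

```text
time: 35.4
position: [566.8, 15.2, 63.8]
orientation: [0.001, 0.132, 0.991, 0.0]
ft_force: [-3.6, 0.3, 9.1]
finger_gap: 24.6
grip_force: 63.5
```

Call:
{"op": "drive_tool", "data": {"series": [0,0,0,0,0,0.001,0.2,0,0,0,0,0,0,0,0,0,0,0,0,0,-1,0,0,0,0,0,0,-1,0,0,0,0,0,0,-1,0,0,0,0,0,0.05,-1,0,0,0,0,0,0.12,-1,0,0,0,0,0,0.12,-1,0,0,0,0,0,0.08,-1]}}

```text
time: 36.3
position: [566.9, 15.2, 214.7]
orientation: [0.001, 0.132, 0.991, 0.0]
ft_force: [0.8, 0.2, 0.9]
finger_gap: 85.5
grip_force: 0.0
```

Call:
{"op": "drive_tool", "data": {"series": [0,0,0,-0.031,-0.106,0,-1,0,0,0,-0.0315,-0.106,0,-1,0,0,0,-0.0315,-0.106,0,-1,0,0,0,-0.0315,-0.106,0,-1,0,0,0,-0.0315,-0.106,0,-1,0,0,0,0,0,0,-1,0,0,0,0,0,0,-1]}}

```text
time: 37.0
position: [503.4, -197.5, 211.3]
orientation: [-0.0, 0.133, 0.991, 0.0]
ft_force: [-0.2, 0.2, 0.1]
finger_gap: 85.4
grip_force: 0.0
```

```bash
python3 n.py
```

```text
37.0 [ 503.44403939 -197.47605203  211.33262908] [-0.20328466  0.20111231  0.05496329]
top (763, array([ 502.9, -197. ,   12.8,  120.1]), array([ 501.6, -196.4,  119.7]))
hub (634, array([ 502.1, -196.3,   19.6,   81.8]), array([ 494.7, -194.5,   81.6]))
rim (1725, array([ 502.2, -196.3,   32.1,   67.7]), array([ 495.9, -194.8,   68.1]))
drift (371, array([565.7,  13.1,  12.9, 104. ]), array([563.7,   6.7, 103.2]))
```

Call:
{"op": "drive_tool", "data": {"series": [0,0,0,0,0.001,-0.1,-1,0,0,0,0,0,-0.1,-1,0,0,0,0,0,-0.08,-1,0,0,0,0,0,-0.0265,-1,0,0,0,0,0,0,1,0,0,0,0,0,0,1,0,0,0,0,0,0,1,0,0,0,0,0,0,1,0,0,0,0,0,0,1,0,0,0,0,0,0,1]}}

```text
time: 38.05
position: [504.3, -196.7, 89.8]
orientation: [0.001, 0.132, 0.991, -0.0]
ft_force: [-0.1, 1.7, 7.7]
finger_gap: 23.2
grip_force: 58.7
```

Call:
{"op": "drive_tool", "data": {"series": [0,0,0,0,0,0,1,0,0,0,0,0,0.005,1,0,0,0,0,0,0.01,1,0,0,0,0,0,0.01,1,0,0,0,0,0,0.005,1,0,0,0,0,0,0,1,0,0,0,0,0,0,1,0,0,0,0,0,0,1,0,0,0,0,0,0,1,0,0,0,0,0,0,1]}}

```text
time: 39.05
position: [503.7, -196.4, 100.7]
orientation: [-0.0, 0.132, 0.991, 0.0]
ft_force: [-0.4, -0.1, -7.3]
finger_gap: 23.2
grip_force: 59.4
```

Call:
{"op": "drive_tool", "data": {"series": [0,0,0,0,0,0.015,1,0,0,0,0,0,0.025,1,0,0,0,0,0,0.03,1,0,0,0,0,0,0.03,1,0,0,0,0,0,0.03,1,0,0,0,0,0,0.025,1,0,0,0,0,0,0.015,1,0,0,0,0,0,0.01,1,0,0,0,0,0,0,1]}}

```text
time: 39.95
position: [503.8, -196.5, 173.1]
orientation: [0.0, 0.132, 0.991, -0.0]
ft_force: [0.0, -0.4, -8.2]
finger_gap: 23.5
grip_force: 59.5
```

Call:
{"op": "drive_tool", "data": {"series": [0,0,0,0.002,0.02,0,1,0,0,0,0.002,0.035,0,1,0,0,0,0.002,0.05,0,1,0,0,0,0.002,0.055,0,1,0,0,0,0.002,0.055,0,1,0,0,0,0.002,0.055,0,1,0,0,0,0.002,0.055,0,1,0,0,0,0.002,0.055,0,1,0,0,0,0.002,0.055,0,1,0,0,0,0.002,0.055,0,1]}}

```text
time: 40.95
position: [511.1, 1.6, 172.5]
orientation: [-0.0, 0.132, 0.991, 0.0]
ft_force: [-0.3, 0.5, -6.6]
finger_gap: 23.2
grip_force: 59.7
```

Call:
{"op": "drive_tool", "data": {"series": [0,0,0,0.002,0.055,0,1,0,0,0,0.01,0.055,0,1,0,0,0,0.018,0.055,0,1,0,0,0,0.022,0.055,0,1,0,0,0,0.022,0.055,0,1,0,0,0,0.022,0.055,0,1,0,0,0,0.02,0.04,0,1,0,0,0,0.015,0.02,0,1,0,0,0,0.006,0.01,0,1,0,0,0,0,0,0,1]}}

```text
time: 41.95
position: [566.3, 159.9, 172.6]
orientation: [-0.0, 0.132, 0.991, -0.0]
ft_force: [0.0, -0.4, -8.1]
finger_gap: 23.3
grip_force: 59.8
```

Call:
{"op": "drive_tool", "data": {"series": [0,0,0,0,0,0,1,0,0,0,0,0,0,1]}}

```text
time: 42.15
position: [566.2, 159.0, 172.9]
orientation: [-0.0, 0.132, 0.991, -0.0]
ft_force: [0.6, -0.7, -7.0]
finger_gap: 23.2
grip_force: 59.8
```

```bash
sed -i 's/78.2/79.7/; /prim/d' m.py; python3 m.py 2>/dev/null
```

```text
42.15 [566.22669302 158.99389714 172.86810774] [-7.91074956e-05  1.32354652e-01  9.91202417e-01 -9.07891739e-05] [ 0.55399605 -0.73268749 -6.96787744] 23.22677146906355
sp 80 464 [552.2 148.7 173.3] [563.7 172.3 185.2]
sp 92 636 [552.2 144.9 185.2] [578.6 172.3 197.2]
rim (1947, array([559.9, 159.5,  30.4, 149.5]), array([551.6, 162.5, 149.6]))
barrel (1702, array([572.7, 226. ,  23.6,  31.6]), array([571.6, 225.7,  31.5]))
```

```bash
python3 - <<'E'
from h import *
st,p,W=wcloud('w9'); c=st['position']; print(c)
z0=c[2]-79.7
for a,b,r in ((57,63,40),(68,75,24)):
    q=near(W,(c[0]-1,c[1]),r,z0+a,z0+b); print(a,circ(q),q.min(0).round(1),q.max(0).round(1))
p,d=read_camera('scene'); S=cloud('scene',d)
for nm,cc,lo,hi,r in (('journal',c,z0+3,z0+30,12),('pul',c,z0+38,z0+75,45),('barrel',(573,226),20,36,30)):
    q=near(S,cc,r,lo,hi); print(nm,len(q),q.mean(0).round(1),q.min(0).round(1),q.max(0).round(1))
save('s9',p,(150,60,310,220),4)
E
```

```text
[566.31800377 159.03897648 172.90181831]
57 (1893, array([564.3, 159.3,  32.1, 152.6]), array([549.1, 163.7, 152.5])) [532.2 127.3 150.2] [581.8 191.  156.2]
68 (1327, array([560.3, 160.2,  19. , 164.8]), array([553. , 162.3, 164.7])) [544.8 141.8 161.2] [567.5 178.6 168.2]
journal 57 [561.6 157.7 110.3] [557.6 151.5  98.2] [568.3 165.1 123.1]
pul 414 [554.6 150.4 150.4] [533.1 127.3 132.7] [598.1 191.4 168.1]
barrel 193 [568.8 221.8  29.7] [548.6 198.   20.4] [597.  249.8  35.3]
```

View pics/s9.png

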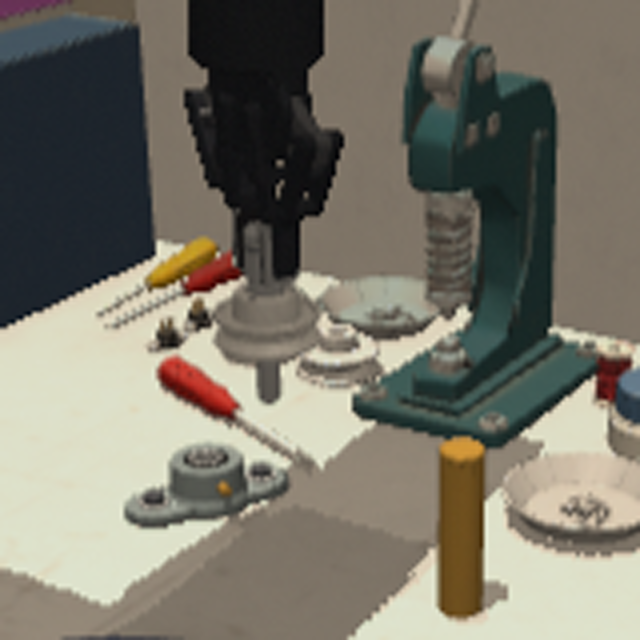

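The crop shows the pulley fixed on the spindle at (267,320) with the journal projecting below it at (268,385). The housing is at (205,480), the drift is upright, and nothing else has been disturbed.

Call:
{"op": "drive_tool", "data": {"series": [0,0,0,0.003,0.025,0,1,0,0,0,0.006,0.045,0,1,0,0,0,0.006,0.05,-0.01,1,0,0,0,0.004,0.035,-0.03,1,0,0,0,0.0012,0.013,-0.035,1,0,0,0,0,0,-0.03,1,0,0,0,0,0,-0.02,1,0,0,0,0,0,0,1,0,0,0,0,0,0,1,0,0,0,0,0,0,1]}}

```text
time: 43.3
position: [575.0, 226.6, 123.5]
orientation: [0.0, 0.132, 0.991, 0.0]
ft_force: [-0.2, 0.7, -7.9]
finger_gap: 23.6
grip_force: 60.1
```

```bash
python3 - <<'E'
from h import *
st,p,W=wcloud(); c=st['position']; print(st['time'],c,st['ft_force'])
z0=c[2]-79.7
q=near(W,(c[0]-1,c[1]),40,z0+57,z0+63); print('rim',circ(q),q.min(0).round(1),q.max(0).round(1))
q=near(W,(c[0]-1,c[1]),14,z0+84,z0+98); print('head',q.min(0).round(1),q.max(0).round(1))
p,d=read_camera('scene'); S=cloud('scene',d)
for nm,cc,lo,hi,r in (('journal',c,z0+3,z0+30,12),('barrel',(573,226),20,36,30)):
    q=near(S,cc,r,lo,hi); print(nm,len(q),q.mean(0).round(1),q.min(0).round(1),q.max(0).round(1))
save('s10',p,(170,110,270,210),6)
E
```

```text
43.3 [575.00359808 226.60999445 123.45905531] [-0.17299246  0.70908834 -7.85023054]
rim (1878, array([573.2, 226.7,  32.2, 103.2]), array([557.8, 231.4, 103.1])) [541.2 194.6 100.8] [590.3 258.6 106.8]
head [560.7 216.3 127.8] [572.9 239.9 141.8]
journal 47 [570.7 224.9  59.9] [565.3 220.1  48.8] [580.4 232.   72.7]
barrel 196 [568.4 222.   29.5] [548.3 198.3  20. ] [596.5 251.   35.5]
```

View pics/s10.png

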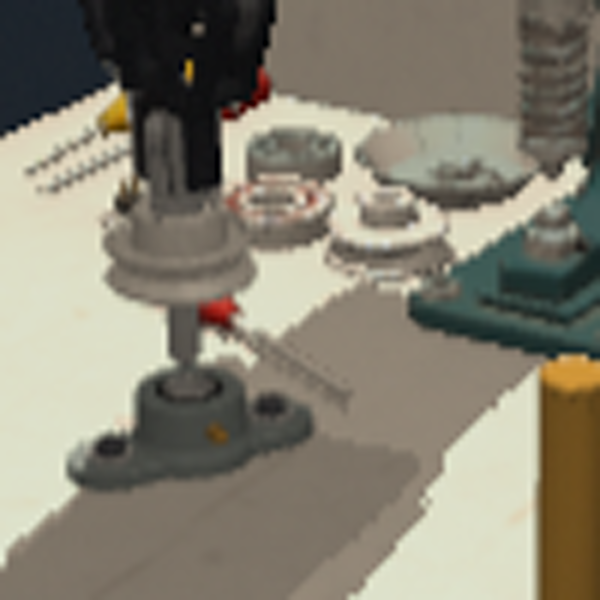

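The crop shows the journal tip at (184,362), directly over the housing bore at (190,385).

Call:
{"op": "drive_tool", "data": {"series": [0,0,0,-0.0013,-0.0015,-0.008,1,0,0,0,0,0,-0.01,1,0,0,0,0,0,-0.005,1,0,0,0,0,0,0,1,0,0,0,0,0,0,1]}}

```text
time: 43.9
position: [574.1, 226.2, 113.5]
orientation: [-0.0, 0.132, 0.991, -0.0]
ft_force: [0.6, -0.5, -8.3]
finger_gap: 23.1
grip_force: 60.1
```

Call:
{"op": "drive_tool", "data": {"series": [0,0,0,0,0,-0.005,1,0,0,0,0,0,-0.005,1,0,0,0,0,0,0,1]}}

```text
time: 44.2
position: [573.9, 226.1, 109.3]
orientation: [-0.0, 0.132, 0.991, -0.0]
ft_force: [-0.0, -0.0, -7.2]
finger_gap: 23.7
grip_force: 60.0
```

Call:
{"op": "drive_tool", "data": {"series": [0,0,0,0,0,-0.006,1,0,0,0,0,0,-0.006,1,0,0,0,0,0,0,1]}}

```text
time: 44.5
position: [574.2, 226.1, 104.5]
orientation: [0.0, 0.132, 0.991, -0.0]
ft_force: [1.6, -0.6, -8.8]
finger_gap: 23.2
grip_force: 59.9
```

Call:
{"op": "drive_tool", "data": {"series": [0,0,0,0,0,-0.007,1,0,0,0,0,0,-0.007,1,0,0,0,0,0,0,1]}}

```text
time: 44.8
position: [574.1, 226.1, 98.8]
orientation: [-0.0, 0.132, 0.991, -0.0]
ft_force: [2.5, 0.2, -9.3]
finger_gap: 23.5
grip_force: 59.9
```

Call:
{"op": "drive_tool", "data": {"series": [0,0,0,0.0015,0,-0.007,1,0,0,0,0,0,-0.007,1,0,0,0,0,0,-0.006,1,0,0,0,0,0,0,1]}}

```text
time: 45.2
position: [574.5, 226.1, 90.7]
orientation: [-0.0, 0.132, 0.991, -0.0]
ft_force: [1.4, -0.5, -8.2]
finger_gap: 23.1
grip_force: 60.0
```

Call:
{"op": "drive_tool", "data": {"series": [0,0,0,0,0,-0.0035,1,0,0,0,0,0,-0.0025,1,0,0,0,0,0,0,1]}}

```text
time: 45.5
position: [574.6, 226.2, 88.7]
orientation: [-0.0, 0.132, 0.991, -0.0]
ft_force: [0.8, -0.5, -7.4]
finger_gap: 23.3
grip_force: 60.0
```

Call:
{"op": "drive_tool", "data": {"series": [0,0,0,0,0,-0.003,1,0,0,0,0,0,-0.003,1,0,0,0,0,0,0,1]}}

```text
time: 45.8
position: [574.6, 226.2, 86.2]
orientation: [-0.0, 0.132, 0.991, -0.0]
ft_force: [1.4, -0.3, -8.2]
finger_gap: 23.1
grip_force: 60.0
```

Call:
{"op": "drive_tool", "data": {"series": [0,0,0,0,0,-0.002,1,0,0,0,0,0,0,1]}}

```text
time: 46.0
position: [574.7, 226.2, 85.7]
orientation: [0.0, 0.132, 0.991, 0.0]
ft_force: [0.1, -1.5, -6.1]
finger_gap: 23.1
grip_force: 60.2
```

Call:
{"op": "drive_tool", "data": {"series": [0,0,0,0,0,-0.002,1,0,0,0,0,0,0,1]}}

```text
time: 46.2
position: [575.1, 226.2, 85.5]
orientation: [0.001, 0.132, 0.991, 0.0]
ft_force: [-0.5, -0.6, 3.2]
finger_gap: 23.3
grip_force: 61.3
```

Call:
{"op": "drive_tool", "data": {"series": [0,0,0,0,0,-0.0015,1,0,0,0,0,0,0,1]}}

```text
time: 46.4
position: [575.3, 226.3, 85.4]
orientation: [0.001, 0.132, 0.991, 0.0]
ft_force: [-0.6, -2.4, 11.0]
finger_gap: 23.3
grip_force: 62.0
```

On the floor. Unload, release, and rise clear.

Call:
{"op": "drive_tool", "data": {"series": [0,0,0,0,0,0.002,1,0,0,0,0,0,0,0.2,0,0,0,0,0,0,-1,0,0,0,0,0,0,-1,0,0,0,0,0,0,-1,0,0,0,0,0,0,-1,0,0,0,0,0,0.05,-1,0,0,0,0,0,0.1,-1,0,0,0,0,0,0.12,-1,0,0,0,0,0,0.12,-1]}}

```text
time: 47.4
position: [574.2, 226.1, 242.7]
orientation: [-0.0, 0.132, 0.991, -0.0]
ft_force: [1.4, 0.1, -0.2]
finger_gap: 85.3
grip_force: 0.0
```

Call:
{"op": "drive_tool", "data": {"series": [0,0,0,0,0,0,-1,0,0,0,0,0,0,-1]}}

```text
time: 47.6
position: [575.1, 226.3, 241.8]
orientation: [0.001, 0.132, 0.991, 0.0]
ft_force: [1.0, 0.4, 0.1]
finger_gap: 85.4
grip_force: 0.0
```

```bash
python3 - <<'E'
from h import *
st,p,W=wcloud(); print(st['time'],st['position'],st['finger_gap'])
for n,r,lo,hi in (('top',30,110,125),('hub',40,73,83),('rim',45,60,70),):
    print(n,circ(near(W,(573,226),r,lo,hi)))
p,d=read_camera('scene'); S=cloud('scene',d); q=near(S,(573,226),40,42,125)
print(q.min(0).round(1),q.max(0).round(1)); print('drift',circ(near(S,(567,16),30,98,115)))
E
```

```text
47.6 [575.13060439 226.32860912 241.77643087] 85.36241477594561
top (581, array([575.2, 223.9,  12.7, 115.5]), array([574.3, 224.1, 115.2]))
hub (510, array([573.9, 224.8,  19.7,  77. ]), array([566.7, 227.3,  77. ]))
rim (1396, array([573.9, 225.3,  32.2,  63. ]), array([567.7, 227.4,  63.4]))
[541.9 192.8  45.8] [606.5 258.1 119.4]
drift (77, array([566.8,  16.5,  13.9, 105.2]), array([563.8,  14.5, 103.9]))
```

```bash
python3 -c "from rig import job_done; print(job_done())"
```

```text
the job is handed in; nothing more can be done
None
```

The pulley is tight on the spindle and the spindle is fully back in its bearing, with the pulley about 13 mm clear of the housing and the drift standing on the table; handed in at 47.6 s. After the first four taps the pulley dropped off during carrying, landing flat on its block, so I refitted it and tapped it nine more times. Highest wrist reading was 25 N, above the 10 to 15 N suggested but under the 45 N limit.

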